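Reload the sample carrier in reverse order

TASK

Move the four orange-capped sample containers from the aluminium rack to the empty white rack in reverse order: the container nearest the pull tab of the aluminium rack goes into the pocket farthest from the white rack's pull tab, the next one into the next pocket, and so on, until the last stands nearest the white rack's tab. Stand each one upright on the floor of its own pocket, let it go, and never tip a container over on the way; the adapter rings stay in the aluminium rack.

Things in the scene. Friction and masses are not known exactly. Their poses are not given: they have to be found in the camera images.
- block: full rack, bare aluminium, 70 mm wide (x) by 268 mm long (y) by 16 mm high, fixed. Four square pockets, 62 x 62 mm clear, in one row along its y axis, at y = -99, -33, +33, +99 mm, x = 0; walls and partitions 4 mm thick and 16 mm high, pocket floor 4 mm above the origin. A flat pull tab with a finger hole, 7 mm high, sticks out 40 mm at the +y end. Origin: centre of the underside, on the worktop; z up. Each pocket holds a grey adapter ring with a container standing in it
- carrier: empty rack, white plastic, same form, size, pockets, tab at its +y end and origin as the aluminium rack; fixed. Each pocket is bare: floor 4 mm above the origin, walls 16 mm high. Behind the gap between the two racks stands a centrifuge (front at x about 0.65 m, y -0.16 to 0.02 m, about 0.2 m high): carry things past in front of it
- vial: small round clear vial, 26 mm across, 62 mm high, ribbed orange cap, loose, about 30 g. Origin: centre of its foot; z up to its cap; foot 4 mm above the worktop when it stands in a pocket
- tall_vial: slim round white vial, body 30 mm across up to 66 mm, 84 mm high in all, ribbed orange cap, loose, about 50 g. Origin: centre of its foot; z up to its cap; foot 4 mm above the worktop when it stands in a pocket
- squat_jar: low wide round white jar, body 46 mm across up to 40 mm, cap 45 mm across, 54 mm high in all, ribbed orange cap, loose, about 70 g. Origin: centre of its foot; z up to its cap; foot 4 mm above the worktop when it stands in a pocket
- square_bottle: white bottle with a square body 30 x 30 mm (sides along its x and y, about in line with the rack), 56 mm high, round cap 25 mm across, 72 mm high in all, ribbed orange cap, loose, about 50 g. Origin: centre of its foot; z up to its cap; foot 4 mm above the worktop when it stands in a pocket
- vial_ring: grey plastic adapter ring, outside diameter 60 mm, hole 32 mm, 11 mm high, fixed in the pocket of the aluminium rack in which the small clear vial stands at the start; it stays there and so shows which pocket the small clear vial came from. Origin: centre of its underside, on the pocket floor
- tall_vial_ring: grey plastic adapter ring, outside diameter 60 mm, hole 36 mm, 11 mm high, fixed in the pocket of the aluminium rack in which the tall slim vial stands at the start; it stays there and so shows which pocket the tall slim vial came from. Origin: centre of its underside, on the pocket floor
- squat_jar_ring: grey plastic adapter ring, outside diameter 60 mm, hole 52 mm, 11 mm high, fixed in the pocket of the aluminium rack in which the squat jar stands at the start; it stays there and so shows which pocket the squat jar came from. Origin: centre of its underside, on the pocket floor
- square_bottle_ring: grey plastic adapter ring, outside diameter 60 mm, hole 48 mm, 11 mm high, fixed in the pocket of the aluminium rack in which the square bottle stands at the start; it stays there and so shows which pocket the square bottle came from. Origin: centre of its underside, on the pocket floor
Mind the look-alikes: they are no part of the job. What is shaped like the square_bottle but black or pink is not meant.

How it is judged:
By the outcome, as a careful person would: the job done as asked, in the order asked, and still so for the second after the job is handed in, with the robot touching nothing.
It also fails if it takes over 125 s, if anything falls off the work surface, if the arm or the gripper's body presses on something with over 40 N, if the wrist force passes 120 N, or if a joint passes its speed limit or range.

ROBOT

A 6-joint arm with a two-finger parallel gripper is mounted at the origin on a cart in front of the work surface, level with it; the furniture and walls round the work are solid. World frame = base frame: x ahead of the robot, y to its left, z up, the work surface at z = 0. Lengths are in m, angles in degrees, forces in N, time in s.
With the tool pointing down it reaches from about 0.4 to 0.825 m from the base axis. Payload 7 kg.
Tool frame: the origin (TCP) lies on the centre line of the jaws, within the pads' length; the fingertips stand 19 mm ahead of it and the grasp point (between the pads) is the TCP; z points along the fingers, y is the line along which they close (so a half turn about z gives the same grasp; the last joint's range is limited). The gripper opens to 88 mm and grips with 3 to 60 N. Pads are 19 mm wide; open, the fingers measure 130 mm over their backs; the gripper's body (78 mm by 193 mm) begins 47 mm behind the grasp point.
Start: joints at [-21.767, 20.546, 0.682, 0, -70.136, -16.507], TCP at [0.53, -0.418, 0.246] pointing down, gripper open.
Joint ranges: [-176.03, 176.03], [-82.01, 121.73], [-58.28, 71.71], [-173.87, 95.51], [-174.79, -0.11], [-173.66, 173.66]. Speed limits (degrees/s): [136.94, 136.94, 172.46, 180, 180, 180].

INTERFACE

Orientations are given as [roll, pitch, yaw] about the fixed x, y, z axes, in that order (R = Rz(yaw) Ry(pitch) Rx(roll)).
In Python, from plant import * gives the robot as it stands. The module is installed in compiled form; this text tells all that it offers.
- The arm moves only by the tool play_rows, never from a script. Its argument "deltas" is a list of rows, each a list of 6 numbers: the shift along the world's x, y, z scaled (see below), then the turn, a rotation vector about the world's x, y, z scaled (see below). A call has 1 to 10 rows; each row shifts and turns the commanded pose from where the row before left it; what a row does not reach is not made up. The controller multiplies each number of a shift by 800 mm and each number of a turn by 180 degrees. A row lasts 1/10 s, in which the tool goes at most 50 mm and 8.59 degrees, less where a joint would pass 70% of its speed; a pose out of reach is approached as far as the arm can. A call with a number of a shift or a turn outside -1 to 1 is refused whole. A call with a gripper value outside its range is refused whole. "gripper" is the gripper command: -1 is shut, 1 is fully open, values between are in proportion, set as the call begins (left out, the last holds). The fingers move at their own pace and stop on an object; the grip force is fixed at half the most. Time passes only in rows, so rows that do not move let the fingers close. It gives the time, the measured TCP pose, the force, the opening and the grip force at its end, in the units of the state.
- get_obs(): the state, without advancing time (a new reading comes with each control period).
- snapshot(name): name is "side" or "top"; returns (picture, depth): 384x512x3 uint8, blue, green, red; 384x512 float32, m along the optical axis (not along the pixel's ray), 0 where there is no reading.
- camera_model(name): a dict with "fx", "fy", "cx", "cy" (pixels), "world_to_cam" (4x4, takes a point from world to camera coordinates). Camera axes: x right, y down, z forward; pixel columns grow to the right and rows downward; lengths in m; the calibration is good to about 2 mm. A picture is of the moment at which its call begins. camera_model takes no time and is no camera call.
- close_job(): hands the job in; it is judged then, once.
The state is a dict: "clock": time; "joint_pos": joint angles; "qvel": joint speeds; "tau": joint torques, N m; "tool_pos": TCP position; "orientation": TCP orientation; "force": force on the tool from outside, world axes, zero at the start; "moment": the same for the moment, N m; "opening": finger opening in m; "gripper_force": force on a finger pad.
Only numpy, scipy, OpenCV 4.12 (cv2) and the standard library are available. Lean on these libraries where they do the work, as an engineer would, in place of code of your own. Each camera call takes 0.05 s, during which the arm holds its last target. There are 200 camera calls.

## Working session

There is one attempt and no reset: what is moved stays moved. The work goes in short steps, Python scripts to look and compute and a tool call to move; the robot and the scene stay as the last step left them, time stands still between calls to the robot, and variables do not carry over. Pictures are saved under pics/ and viewed, at most 14 in all, crops included, and the job is handed in when it is done.

Besides the shell and the picture viewer there is one more tool, called by a JSON object that holds its "fn" and its "kwargs", one argument or row to a line. play_rows: Moves the arm, as the interface text tells. Its arguments: {"type":"object","properties":{"deltas":{"type":"array","items":{"type":"array","items":{"type":"number","minimum":-1,"maximum":1}}},"gripper":{"type":"number"}},"required":["deltas"]}

```bash
mkdir -p pics; python3 - <<'E'
from plant import *
import cv2,numpy as np
for n in("side","top"):
    p,d=snapshot(n); cv2.imwrite(f"pics/{n}0.png",p); np.save(f"{n}0.npy",d)
    m=camera_model(n); print(n,m["fx"],m["cx"],m["cy"]); print(np.round(m["world_to_cam"],3))
o=get_obs();print(o["clock"],o["tool_pos"],o["orientation"],o["opening"])
E
```

```text
side 396.35798873207045 261.21009947110906 188.16963515196156
[[ 0.962 -0.271  0.016 -0.475]
 [-0.157 -0.602 -0.783  0.089]
 [ 0.222  0.751 -0.622  1.127]
 [ 0.     0.     0.     1.   ]]
top 429.27108004287317 256.3957538643682 194.24645471938697
[[-0.019 -1.     0.003 -0.025]
 [-0.976  0.018 -0.215  0.477]
 [ 0.215 -0.007 -0.977  1.156]
 [ 0.     0.     0.     1.   ]]
0.1 [ 0.5295754  -0.41788341  0.24471074] [ 1.79915048e+02 -8.91033932e-03 -1.28281582e+02] 0.08780093368583244
```

View pics/top0.png

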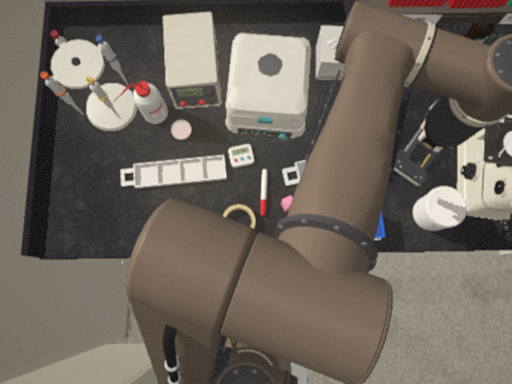

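View pics/side0.png

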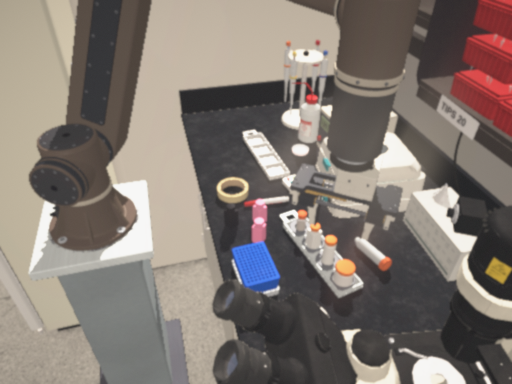

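The aluminium rack (side view, tab near (290,215), jar end near (345,280)) is hidden from the top by the arm. The white rack is at (120–228, 155–187) in the top view with its tab to the left (+y). I'll move the arm aside for a clear top view.

{"fn": "play_rows", "kwargs": {
  "deltas": [
    [-0.01, 0.06, 0.01, 0, 0, 0.04],
    [-0.01, 0.06, 0.01, 0, 0, 0.04],
    [-0.01, 0.06, 0.01, 0, 0, 0.04],
    [-0.01, 0.06, 0.01, 0, 0, 0.04],
    [-0.01, 0.06, 0.01, 0, 0, 0.04],
    [-0.01, 0.06, 0.01, 0, 0, 0],
    [-0.01, 0.06, 0.01, 0, 0, 0],
    [-0.01, 0.06, 0.01, 0, 0, 0],
    [0, 0.06, 0, 0, 0, 0],
    [0, 0.06, 0, 0, 0, 0]
  ]
}}

```text
clock: 1.1
tool_pos: [0.4652, 0.0637, 0.3101]
orientation: [-179.9, 0.1, -92.3]
force: [1.9, -0.6, 0.2]
opening: 0.0878
gripper_force: 0.0
```

{"fn": "play_rows", "kwargs": {
  "deltas": [
    [0, 0.06, 0, 0, 0, 0],
    [0, 0.06, 0, 0, 0, 0],
    [0, 0.06, 0, 0, 0, 0],
    [0, 0.0, 0, 0, 0, 0]
  ]
}}

```text
clock: 1.5
tool_pos: [0.4656, 0.2103, 0.3087]
orientation: [180.0, -0.0, -92.0]
force: [-0.3, -1.2, -0.4]
opening: 0.0873
gripper_force: 0.0
```

```bash
python3 - <<'E'
from plant import *
import cv2,numpy as np
for n in("side","top"):
    p,d=snapshot(n); cv2.imwrite(f"pics/{n}1.png",p); np.save(f"{n}1.npy",d)
t=cv2.imread("pics/top1.png"); s=cv2.imread("pics/side1.png")
a=cv2.resize(t[130:280,270:470],None,fx=4,fy=4); b=cv2.resize(s[190:310,230:390],None,fx=5,fy=5)
cv2.imwrite("pics/t1c.png",a); cv2.imwrite("pics/s1c.png",b)
o=get_obs();print(o["clock"],o["tool_pos"],o["orientation"],o["opening"])
E
```

```text
1.6 [0.46542181 0.20680882 0.30887628] [ 1.79933589e+02 -5.85786328e-02 -9.21459000e+01] 0.08761104421825022
```

View pics/t1c.png

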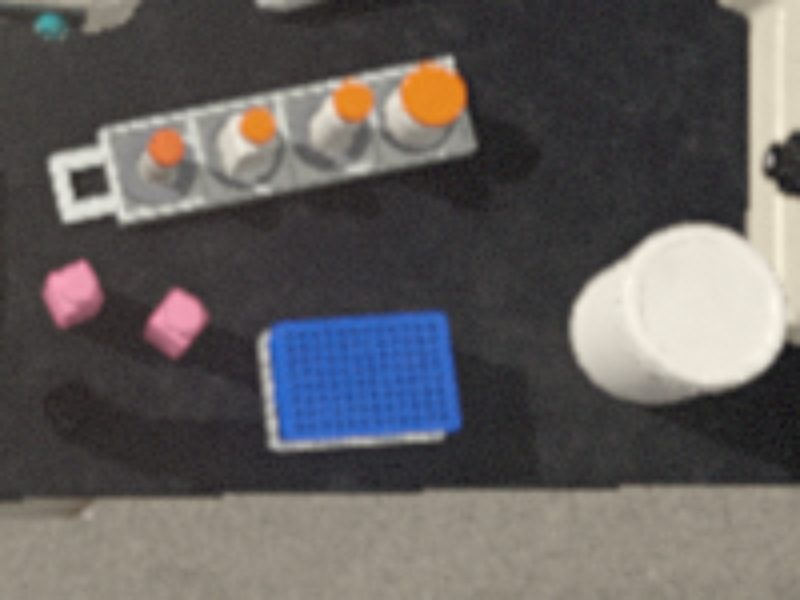

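View pics/s1c.png

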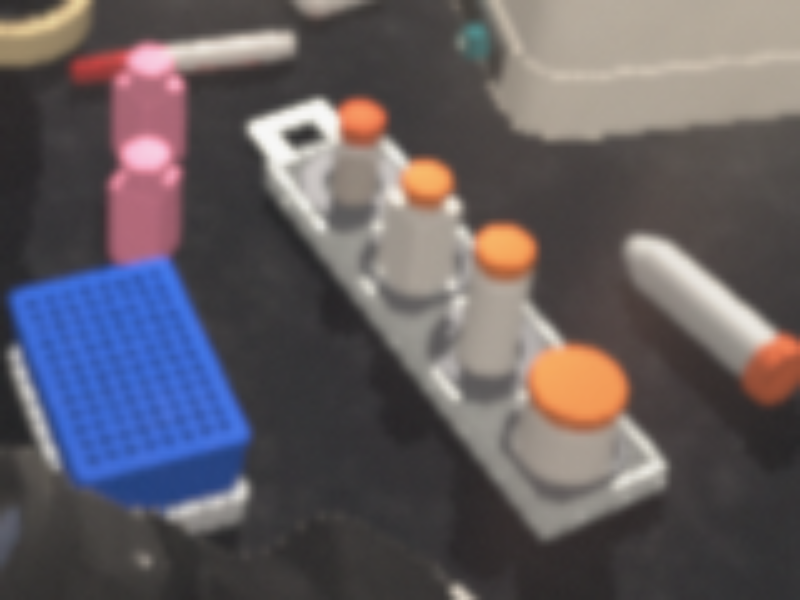

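Order from the aluminium tab: vial at crop (167,148), square bottle (258,127), tall vial (353,101), jar (433,95). The two pink bottles are decoys near the tab. Next I'll measure the caps and both racks.

```bash
cat >h.py <<'E'
from plant import *
import cv2,numpy as np
def ray(n,uv,z):
    m=camera_model(n);T=np.array(m["world_to_cam"]);R,t=T[:3,:3],T[:3,3]
    uv=np.atleast_2d(np.float64(uv)); d=np.c_[(uv[:,0]-m["cx"])/m["fx"],(uv[:,1]-m["cy"])/m["fy"],np.ones(len(uv))]@R
    c=-R.T@t; return c+d*((z-c[2])/d[:,2])[:,None]
def cloud(n,D,mask):
    m=camera_model(n);T=np.array(m["world_to_cam"]);v,u=np.nonzero(mask&(D>0));z=D[v,u]
    P=np.c_[(u-m["cx"])/m["fx"]*z,(v-m["cy"])/m["fy"]*z,z]; return (P-T[:3,3])@T[:3,:3]
def caps(n,p,amin=25):
    h=cv2.cvtColor(p,cv2.COLOR_BGR2HSV); m=cv2.inRange(h,(3,170,120),(18,255,255))
    k,_,st,c=cv2.connectedComponentsWithStats(m)
    return [(c[i],st[i,4]) for i in range(1,k) if st[i,4]>=amin]
E
python3 - <<'E'
from h import *
np.set_printoptions(suppress=True,precision=4)
for n in("top","side"):
    print(n)
    for c,a in caps(n,cv2.imread(f"pics/{n}1.png")):
        print(c,a,[ray(n,c,z)[0][:2] for z in(.058,.066,.076,.088)])
for name,cam,f,(x0,y0,x1,y1) in(("carrier","top",0,(110,145,240,195)),("block","top",1,(278,140,395,190)),("carrier","side",0,(238,125,292,183))):
    p=cv2.imread(f"pics/{cam}{f}.png");D=np.load(f"{cam}{f}.npy")
    M=np.zeros(D.shape,bool);M[y0:y1,x0:x1]=1
    P=cloud(cam,D,M)
    print(name,cam,len(P),"z hist",np.histogram(P[:,2],np.arange(-.01,.03,.004)))
    for z0,z1 in((.012,.022),(.004,.030)):
        Q=P[(P[:,2]>z0)&(P[:,2]<z1)]
        r=cv2.minAreaRect(np.float32(Q[:,:2]*1000)); print(len(Q),r)
E
```

```text
top
[368.9348 118.4348] 46 [array([ 0.695 , -0.3666]), array([ 0.6917, -0.3642]), array([ 0.6877, -0.3613]), array([ 0.6828, -0.3579])]
[378.2733 153.5058] 172 [array([ 0.5878, -0.3852]), array([ 0.5852, -0.3828]), array([ 0.5821, -0.3797]), array([ 0.5783, -0.376 ])]
[357.7797 155.1186] 59 [array([ 0.584 , -0.3262]), array([ 0.5815, -0.3242]), array([ 0.5784, -0.3216]), array([ 0.5746, -0.3186])]
[334.    161.093] 43 [array([ 0.5675, -0.2572]), array([ 0.5651, -0.2556]), array([ 0.5621, -0.2537]), array([ 0.5585, -0.2513])]
[311.1628 166.6744] 43 [array([ 0.5522, -0.1914]), array([ 0.5499, -0.1903]), array([ 0.5471, -0.1889]), array([ 0.5436, -0.1872])]
side
carrier top 6474 z hist (array([  51, 1069, 2696, 1589,  432,  288,  292,   56,    1]), array([-0.01 , -0.006, -0.002,  0.002,  0.006,  0.01 ,  0.014,  0.018,
        0.022,  0.026]))
515 ((562.177734375, 165.20260620117188), (88.96681213378906, 320.5737609863281), 9.308158874511719)
1666 ((566.6932373046875, 207.5850372314453), (385.58453369140625, 150.04087829589844), 88.91419219970703)
block top 5827 z hist (array([  54,  976, 2118,  783,  248,  416,  477,   82,   18]), array([-0.01 , -0.006, -0.002,  0.002,  0.006,  0.01 ,  0.014,  0.018,
        0.022,  0.026]))
827 ((565.7553100585938, -268.56793212890625), (71.3816909790039, 307.46624755859375), 10.960068702697754)
1488 ((573.803466796875, -273.0100402832031), (346.1938171386719, 151.83128356933594), 88.96652221679688)
carrier side 3119 z hist (array([   3,  573, 1508,  516,  164,  190,  139,    9,   15]), array([-0.01 , -0.006, -0.002,  0.002,  0.006,  0.01 ,  0.014,  0.018,
        0.022,  0.026]))
252 ((545.58447265625, 172.27792358398438), (306.0122375488281, 171.30152893066406), 77.78414916992188)
723 ((571.9043579101562, 198.3084716796875), (396.6875915527344, 184.82122802734375), 73.4927749633789)
```

```bash
python3 - <<'E'
import cv2
t=cv2.imread("pics/top0.png");cv2.imwrite("pics/t0w.png",cv2.resize(t[140:200,110:245],None,fx=5,fy=5))
E
```

```text
(no output)
```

View pics/t0w.png

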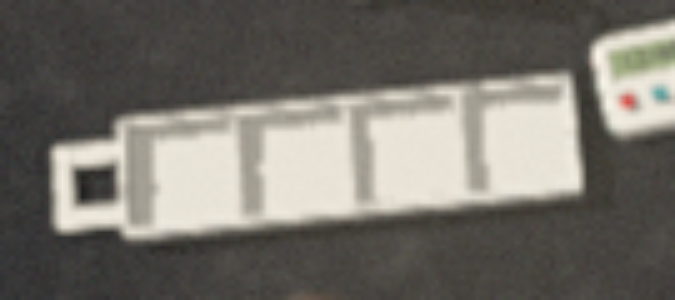

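```bash
python3 - <<'E'
from h import *
np.set_printoptions(suppress=True,precision=4)
c=np.array([(117,118),(572,73),(584,192),(124,240)])/5-.4+[110,140]
u=ray("top",c[:2],.016)[:,:2]; l=ray("top",c[2:],0.)[:,:2]
print(u,l, np.linalg.norm(u[0]-u[1]),np.linalg.norm(u[0]-l[1]))
d=((u[0]-u[1])+(l[1]-l[0]))/2; d/=np.linalg.norm(d); ctr=np.r_[u,l].mean(0)
print("yaw",np.degrees(np.arctan2(-d[0],d[1])),"ctr",ctr)
for s in(-99,-33,33,99): print(s,ctr+d*s/1e3)
o=get_obs();print(o["tool_pos"],o["orientation"])
E
```

```text
[[0.5845 0.3266]
 [0.6073 0.0588]] [[0.5386 0.0531]
 [0.5144 0.324 ]] 0.26876880066333914 0.07011047712208456
yaw 4.984238380715835 ctr [0.5612 0.1906]
-99 [0.5698 0.092 ]
-33 [0.564  0.1578]
33 [0.5583 0.2235]
99 [0.5526 0.2893]
[0.4654 0.2068 0.3089] [179.9336  -0.0586 -92.1459]
```

```bash
python3 - <<'E'
from h import *
for n,f,(ya,yb) in(("top",0,(.03,.40)),("side",1,(.03,.40)),("top",1,(-.5,.03)),("side",1,(-.5,.03))):
    D=np.load(f"{n}{f}.npy");P=cloud(n,D,D>0)
    Q=P[(P[:,2]>.07)&(P[:,2]<.2)&(P[:,0]>.58)&(P[:,0]<.75)&(P[:,1]>ya)&(P[:,1]<yb)]
    print(n)
    for y in np.arange(ya,yb,.03):
        q=Q[(Q[:,1]>=y)&(Q[:,1]<y+.03)]
        if len(q)>3: print(round(y,2),len(q),np.round(np.percentile(q[:,0],3),3),np.round(q[:,2].max(),3))
E
```

```text
top
0.03 150 0.689 0.154
0.06 10 0.746 0.13
0.09 15 0.746 0.131
0.21 70 0.728 0.135
0.24 321 0.713 0.194
0.27 212 0.713 0.2
0.3 6 0.698 0.199
0.33 90 0.697 0.199
side
0.03 8 0.698 0.15
0.06 6 0.747 0.128
0.09 5 0.747 0.122
0.21 110 0.726 0.134
0.24 214 0.714 0.192
0.27 38 0.715 0.2
0.33 102 0.698 0.2
top
-0.35 9 0.58 0.09
-0.32 16 0.58 0.09
-0.2 77 0.68 0.154
-0.17 420 0.667 0.164
-0.14 454 0.669 0.162
-0.11 431 0.671 0.163
-0.08 415 0.665 0.163
-0.05 403 0.672 0.162
-0.02 389 0.681 0.164
0.01 258 0.684 0.163
side
-0.35 22 0.581 0.089
-0.32 12 0.581 0.089
-0.2 618 0.68 0.155
-0.17 438 0.668 0.16
-0.14 292 0.67 0.16
-0.11 278 0.668 0.16
-0.08 266 0.666 0.16
-0.05 199 0.669 0.161
-0.02 199 0.682 0.16
0.01 95 0.684 0.158
```

{"fn": "play_rows", "kwargs": {
  "deltas": [
    [0.02, -0.06, -0.01, 0, 0, -0.02],
    [0.0, -0.06, -0.01, 0, 0, -0.02],
    [0, -0.06, -0.01, 0, 0, -0.02],
    [0, -0.06, -0.01, 0, 0, -0.02],
    [0, -0.06, -0.01, 0, 0, 0],
    [0, -0.06, -0.01, 0, 0, 0],
    [0.0, -0.06, -0.01, 0, 0, 0],
    [0.02, -0.06, -0.01, 0, 0, 0],
    [0.05, -0.02, -0.02, 0, 0, 0],
    [0.016, 0, -0.02, 0, 0, 0]
  ]
}}

```text
clock: 2.6
tool_pos: [0.5511, -0.196, 0.2132]
orientation: [-179.9, -0.0, -107.0]
force: [0.2, 0.0, -0.2]
opening: 0.0875
gripper_force: 0.0
```

{"fn": "play_rows", "kwargs": {
  "deltas": [
    [0, 0.004, -0.04, 0, 0, 0],
    [0, 0, -0.04, 0, 0, 0],
    [0, 0, -0.04, 0, 0, 0],
    [0, 0, -0.04, 0, 0, 0],
    [0, 0, -0.03, 0, 0, 0],
    [0, 0, -0.0225, 0, 0, 0],
    [0, 0, 0, 0, 0, 0],
    [0, 0, 0, 0, 0, 0]
  ]
}}

```text
clock: 3.4
tool_pos: [0.5495, -0.1895, 0.0443]
orientation: [180.0, -0.0, -106.7]
force: [-0.1, -0.4, -0.2]
opening: 0.0873
gripper_force: 0.0
```

{"fn": "play_rows", "kwargs": {
  "deltas": [
    [0, 0, 0, 0, 0, 0],
    [0, 0, 0, 0, 0, 0],
    [0, 0, 0, 0, 0, 0],
    [0, 0, 0, 0, 0, 0],
    [0, 0, 0, 0, 0, 0],
    [0, 0, 0, 0, 0, 0],
    [0, 0, 0, 0, 0, 0],
    [0, 0, 0, 0, 0, 0]
  ],
  "gripper": -1
}}

```text
clock: 4.2
tool_pos: [0.5499, -0.1886, 0.0439]
orientation: [180.0, -0.0, -106.7]
force: [-1.1, 0.1, 0.6]
opening: 0.0292
gripper_force: 0.1
```

{"fn": "play_rows", "kwargs": {
  "deltas": [
    [0, 0, 0, 0, 0, 0],
    [0, 0, 0, 0, 0, 0],
    [0, 0, 0, 0, 0, 0],
    [0, 0, 0, 0, 0, 0]
  ]
}}

```text
clock: 4.6
tool_pos: [0.5499, -0.1886, 0.0439]
orientation: [180.0, -0.0, -106.7]
force: [-0.1, 0.0, -0.5]
opening: 0.0261
gripper_force: 30.0
```

{"fn": "play_rows", "kwargs": {
  "deltas": [
    [0, 0, 0.01, 0, 0, 0],
    [0, 0, 0.03, 0, 0, 0],
    [0, 0, 0.04, 0, 0, 0],
    [0, 0, 0.04, 0, 0, 0],
    [-0.02, 0, 0.04, 0, 0, 0],
    [-0.03, 0, 0.03, 0, 0, 0],
    [-0.01, 0, 0, 0, 0, 0]
  ]
}}

```text
clock: 5.3
tool_pos: [0.5021, -0.1889, 0.2003]
orientation: [-179.6, 0.1, -106.7]
force: [0.4, -0.6, 0.1]
opening: 0.026
gripper_force: 30.0
```

{"fn": "play_rows", "kwargs": {
  "deltas": [
    [0, 0.02, 0, 0, 0, 0],
    [0, 0.04, 0, 0, 0, 0.02],
    [0, 0.05, 0, 0, 0, 0.02],
    [0, 0.05, 0, 0, 0, 0.02],
    [0, 0.05, 0, 0, 0, 0.02],
    [0, 0.05, 0, 0, 0, 0.02],
    [0.01, 0.05, 0, 0, 0, 0.01],
    [0.02, 0.03, 0, 0, 0, 0],
    [0.03, 0.011, 0, 0, 0, 0],
    [0.025, 0, 0, 0, 0, 0]
  ]
}}

```text
clock: 6.3
tool_pos: [0.5707, 0.094, 0.1958]
orientation: [-180.0, 0.0, -86.7]
force: [0.3, -0.3, -1.3]
opening: 0.0256
gripper_force: 30.0
```

{"fn": "play_rows", "kwargs": {
  "deltas": [
    [0, 0, -0.02, 0, 0, 0],
    [0, 0, -0.04, 0, 0, 0],
    [0, 0, -0.04, 0, 0, 0],
    [0, 0, -0.04, 0, 0, 0],
    [0, 0, -0.03, 0, 0, 0],
    [0, 0, -0.01, 0, 0, 0],
    [0, 0, -0.005, 0, 0, 0],
    [0, 0, 0, 0, 0, 0]
  ]
}}

```text
clock: 7.1
tool_pos: [0.5703, 0.0923, 0.0483]
orientation: [-180.0, -0.0, -86.9]
force: [-0.5, 0.2, 0.8]
opening: 0.0257
gripper_force: 30.0
```

Now lower the last 4 mm and feel for contact.

{"fn": "play_rows", "kwargs": {
  "deltas": [
    [0, 0, -0.002, 0, 0, 0],
    [0, 0, -0.002, 0, 0, 0],
    [0, 0, -0.001, 0, 0, 0],
    [0, 0, 0, 0, 0, 0],
    [0, 0, 0, 0, 0, 0]
  ]
}}

```text
clock: 7.6
tool_pos: [0.57, 0.0922, 0.0442]
orientation: [-180.0, 0.0, -86.9]
force: [0.1, -0.0, -0.5]
opening: 0.026
gripper_force: 30.0
```

{"fn": "play_rows", "kwargs": {
  "deltas": [
    [0, 0, 0, 0, 0, 0],
    [0, 0, 0, 0, 0, 0],
    [0, 0, 0, 0, 0, 0],
    [0, 0, 0, 0, 0, 0],
    [0, 0, 0, 0, 0, 0],
    [0, 0, 0, 0, 0, 0],
    [0, 0, 0, 0, 0, 0]
  ],
  "gripper": 1
}}

```text
clock: 8.3
tool_pos: [0.5699, 0.0922, 0.0439]
orientation: [-180.0, 0.0, -86.9]
force: [-0.2, -0.2, -0.0]
opening: 0.0758
gripper_force: 0.0
```

{"fn": "play_rows", "kwargs": {
  "deltas": [
    [0, 0, 0.03, 0, 0, 0],
    [0, 0, 0.05, 0, 0, 0],
    [0, 0, 0.05, 0, 0, 0],
    [0, 0, 0.06, 0, 0, 0],
    [-0.02, 0, 0.0, 0, 0, 0],
    [-0.04, -0.04, 0, 0, 0, 0.04],
    [-0.02, -0.05, 0, 0, 0, 0.005],
    [0, -0.06, 0, 0, 0, 0],
    [0, -0.06, 0, 0, 0, 0],
    [0, -0.06, 0, 0, 0, 0]
  ]
}}

```text
clock: 9.3
tool_pos: [0.5056, -0.1253, 0.1965]
orientation: [-179.9, -0.0, -78.7]
force: [1.6, 0.9, 0.2]
opening: 0.0877
gripper_force: 0.0
```

```bash
python3 - <<'E'
from h import *
p,d=snapshot("side");cv2.imwrite("pics/side2.png",p)
E
```

```text
(no output)
```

View pics/side2.png

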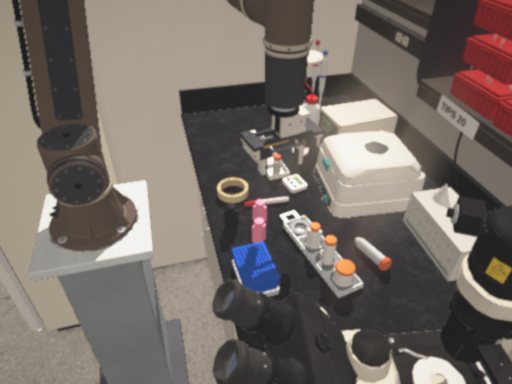

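The vial stands upright in the white rack's far pocket at about (275,162), and its ring is left in the aluminium rack. Next is the square bottle.

{"fn": "play_rows", "kwargs": {
  "deltas": [
    [0, -0.05, 0, 0, 0, 0],
    [0, -0.05, 0, 0, 0, 0],
    [0.02, -0.04, -0.01, 0, 0, 0],
    [0.03, -0.024, -0.02, 0, 0, 0],
    [0.02, 0, -0.03, 0, 0, 0],
    [0.0, 0, -0.04, 0, 0, 0],
    [0, 0, -0.04, 0, 0, 0],
    [0, 0, -0.03, 0, 0, 0],
    [0, 0, -0.018, 0, 0, 0],
    [0, 0, 0, 0, 0, 0]
  ]
}}

```text
clock: 10.35
tool_pos: [0.5606, -0.2548, 0.0435]
orientation: [179.8, 0.1, -78.8]
force: [0.7, 0.8, -0.5]
opening: 0.0877
gripper_force: 0.0
```

{"fn": "play_rows", "kwargs": {
  "deltas": [
    [0, 0, 0, 0, 0, 0],
    [0, 0, 0, 0, 0, 0],
    [0, 0, 0, 0, 0, 0],
    [0, 0, 0, 0, 0, 0],
    [0, 0, 0, 0, 0, 0],
    [0, 0, 0, 0, 0, 0],
    [0, 0, 0, 0, 0, 0],
    [0, 0, 0, 0, 0, 0],
    [0, 0, 0, 0, 0, 0],
    [0, 0, 0, 0, 0, 0]
  ],
  "gripper": -1
}}

```text
clock: 11.35
tool_pos: [0.562, -0.255, 0.0456]
orientation: [-180.0, -0.0, -78.8]
force: [-0.2, -0.3, 1.3]
opening: 0.0301
gripper_force: 29.5
```

{"fn": "play_rows", "kwargs": {
  "deltas": [
    [0, 0, 0.01, 0, 0, 0],
    [0, 0, 0.03, 0, 0, 0],
    [0, 0, 0.04, 0, 0, 0],
    [0, 0, 0.04, 0, 0, 0],
    [-0.02, 0.01, 0.04, 0, 0, 0],
    [-0.04, 0.02, 0.03, 0, 0, 0],
    [-0.015, 0.04, 0, 0, 0, 0],
    [0, 0.05, 0, 0, 0, 0],
    [0, 0.05, 0, 0, 0, 0],
    [0, 0.05, 0, 0, 0, 0]
  ]
}}

```text
clock: 12.35
tool_pos: [0.5015, -0.0777, 0.1985]
orientation: [-179.9, 0.0, -78.8]
force: [0.6, 0.1, 0.0]
opening: 0.0301
gripper_force: 29.5
```

{"fn": "play_rows", "kwargs": {
  "deltas": [
    [0, 0.05, 0, 0, 0, -0.01],
    [0, 0.05, 0, 0, 0, -0.02],
    [0, 0.05, 0, 0, 0, -0.005],
    [0, 0.05, 0, 0, 0, 0],
    [0.01, 0.05, 0, 0, 0, 0],
    [0.03, 0.03, -0.01, 0, 0, 0],
    [0.025, 0.016, -0.03, 0, 0, 0],
    [0.0125, 0, -0.04, 0, 0, 0],
    [0, 0, -0.04, 0, 0, 0],
    [0, 0, -0.03, 0, 0, 0]
  ]
}}

```text
clock: 13.35
tool_pos: [0.5634, 0.1576, 0.0758]
orientation: [179.9, -0.0, -85.1]
force: [-0.9, -0.1, -0.8]
opening: 0.0302
gripper_force: 29.5
```

{"fn": "play_rows", "kwargs": {
  "deltas": [
    [0, 0, -0.02, 0, 0, 0],
    [0, 0, -0.01, 0, 0, 0],
    [0, 0, 0, 0, 0, 0],
    [0, 0, 0, 0, 0, 0],
    [0, 0, 0, 0, 0, 0]
  ]
}}

```text
clock: 13.85
tool_pos: [0.5646, 0.1582, 0.0548]
orientation: [-179.9, 0.1, -85.1]
force: [-0.3, 0.3, -0.1]
opening: 0.0305
gripper_force: 29.5
```

{"fn": "play_rows", "kwargs": {
  "deltas": [
    [0, 0, -0.005, 0, 0, 0],
    [0, 0, -0.004, 0, 0, 0],
    [0, 0, -0.002, 0, 0, 0],
    [0, 0, 0, 0, 0, 0],
    [0, 0, 0, 0, 0, 0]
  ]
}}

```text
clock: 14.35
tool_pos: [0.5639, 0.1578, 0.0455]
orientation: [-180.0, 0.0, -85.1]
force: [-2.7, -0.5, 7.6]
opening: 0.0302
gripper_force: 29.5
```

{"fn": "play_rows", "kwargs": {
  "deltas": [
    [0, 0, 0, 0, 0, 0],
    [0, 0, 0, 0, 0, 0],
    [0, 0, 0, 0, 0, 0],
    [0, 0, 0, 0, 0, 0],
    [0, 0, 0, 0, 0, 0],
    [0, 0, 0, 0, 0, 0],
    [0, 0, 0, 0, 0, 0]
  ],
  "gripper": 1
}}

```text
clock: 15.05
tool_pos: [0.5639, 0.1578, 0.0447]
orientation: [180.0, -0.0, -85.1]
force: [0.8, 0.5, -0.3]
opening: 0.0805
gripper_force: 0.0
```

{"fn": "play_rows", "kwargs": {
  "deltas": [
    [0, 0, 0.03, 0, 0, 0],
    [0, 0, 0.05, 0, 0, 0],
    [0, 0, 0.05, 0, 0, 0],
    [0, 0, 0.06, 0, 0, 0],
    [-0.02, 0, 0.0, 0, 0, 0],
    [-0.04, -0.04, 0, 0, 0, 0.02],
    [-0.02, -0.06, 0, 0, 0, 0.01],
    [0, -0.06, 0, 0, 0, 0],
    [0, -0.06, 0, 0, 0, 0],
    [0, -0.06, 0, 0, 0, 0]
  ]
}}

```text
clock: 16.05
tool_pos: [0.4997, -0.0672, 0.1973]
orientation: [-179.9, 0.0, -79.6]
force: [1.6, -0.3, 0.8]
opening: 0.0881
gripper_force: 0.0
```

{"fn": "play_rows", "kwargs": {
  "deltas": [
    [0, -0.06, 0, 0, 0, 0],
    [0, -0.06, 0, 0, 0, 0],
    [0, -0.06, 0, 0, 0, 0],
    [0.01, -0.06, 0, 0, 0, 0],
    [0.04, -0.05, -0.01, 0, 0, 0],
    [0.03, -0.027, -0.01, 0, 0, 0],
    [0.014, 0, -0.03, 0, 0, 0],
    [0, 0, -0.04, 0, 0, 0],
    [0, 0, -0.04, 0, 0, 0],
    [0, 0, -0.03, 0, 0, 0]
  ]
}}

```text
clock: 17.05
tool_pos: [0.5733, -0.3177, 0.0667]
orientation: [179.9, 0.1, -79.7]
force: [-0.7, -0.8, -0.3]
opening: 0.0876
gripper_force: 0.0
```

{"fn": "play_rows", "kwargs": {
  "deltas": [
    [0, 0, -0.02, 0, 0, 0],
    [0, 0, -0.004, 0, 0, 0],
    [0, 0, 0, 0, 0, 0],
    [0, 0, 0, 0, 0, 0]
  ]
}}

```text
clock: 17.45
tool_pos: [0.5749, -0.3181, 0.0509]
orientation: [-179.9, -0.0, -79.7]
force: [-0.5, -0.2, 0.2]
opening: 0.0873
gripper_force: 0.0
```

{"fn": "play_rows", "kwargs": {
  "deltas": [
    [0, 0, 0, 0, 0, 0],
    [0, 0, 0, 0, 0, 0],
    [0, 0, 0, 0, 0, 0],
    [0, 0, 0, 0, 0, 0],
    [0, 0, 0, 0, 0, 0],
    [0, 0, 0, 0, 0, 0],
    [0, 0, 0, 0, 0, 0],
    [0, 0, 0, 0, 0, 0],
    [0, 0, 0, 0, 0, 0],
    [0, 0, 0, 0, 0, 0]
  ],
  "gripper": -1
}}

```text
clock: 18.45
tool_pos: [0.5742, -0.3178, 0.0498]
orientation: [180.0, -0.0, -79.7]
force: [0.8, -0.2, 0.6]
opening: 0.029
gripper_force: 30.0
```

{"fn": "play_rows", "kwargs": {
  "deltas": [
    [0, 0, 0.01, 0, 0, 0],
    [0, 0, 0.03, 0, 0, 0],
    [0, 0, 0.04, 0, 0, 0],
    [0, 0, 0.04, 0, 0, 0],
    [-0.03, 0.01, 0.04, 0, 0, 0],
    [-0.04, 0.03, 0.03, 0, 0, 0],
    [-0.0225, 0.05, 0, 0, 0, 0],
    [0, 0.05, 0, 0, 0, 0],
    [0, 0.05, 0, 0, 0, 0],
    [0, 0.05, 0, 0, 0, 0]
  ]
}}

```text
clock: 19.45
tool_pos: [0.4997, -0.1245, 0.2028]
orientation: [-179.9, -0.0, -79.7]
force: [0.4, 0.2, -1.4]
opening: 0.0293
gripper_force: 30.0
```

{"fn": "play_rows", "kwargs": {
  "deltas": [
    [0, 0.05, 0, 0, 0, -0.01],
    [0, 0.05, 0, 0, 0, -0.02],
    [0, 0.05, 0, 0, 0, 0],
    [0, 0.05, 0, 0, 0, 0],
    [0, 0.05, 0, 0, 0, 0],
    [0, 0.05, 0, 0, 0, 0],
    [0.01, 0.05, 0, 0, 0, 0],
    [0.03, 0.05, 0, 0, 0, 0],
    [0.02, 0.03, -0.01, 0, 0, 0],
    [0.0125, 0.007, -0.02, 0, 0, 0]
  ]
}}

```text
clock: 20.45
tool_pos: [0.5599, 0.2271, 0.179]
orientation: [-179.8, 0.1, -84.9]
force: [-0.7, -0.9, -0.7]
opening: 0.0293
gripper_force: 30.0
```

{"fn": "play_rows", "kwargs": {
  "deltas": [
    [0, 0, -0.04, 0, 0, 0],
    [0, 0, -0.04, 0, 0, 0],
    [0, 0, -0.04, 0, 0, 0],
    [0, 0, -0.025, 0, 0, 0],
    [0, 0, -0.008, 0, 0, 0],
    [0, 0, 0, 0, 0, 0],
    [0, 0, 0, 0, 0, 0],
    [0, 0, 0, 0, 0, 0]
  ]
}}

```text
clock: 21.25
tool_pos: [0.559, 0.2244, 0.057]
orientation: [-179.9, 0.1, -85.1]
force: [-0.7, -0.6, -0.1]
opening: 0.0294
gripper_force: 30.0
```

Target z is 0.050, so lower 7 mm, release, and go for the jar.

{"fn": "play_rows", "kwargs": {
  "deltas": [
    [0, 0, -0.004, 0, 0, 0],
    [0, 0, -0.003, 0, 0, 0],
    [0, 0, -0.001, 0, 0, 0],
    [0, 0, 0, 0, 0, 0],
    [0, 0, 0, 0, 0, 0]
  ]
}}

```text
clock: 21.75
tool_pos: [0.5584, 0.2239, 0.0498]
orientation: [-180.0, 0.0, -85.1]
force: [-1.2, 0.5, 4.3]
opening: 0.0296
gripper_force: 30.0
```

{"fn": "play_rows", "kwargs": {
  "deltas": [
    [0, 0, 0, 0, 0, 0],
    [0, 0, 0, 0, 0, 0],
    [0, 0, 0, 0, 0, 0],
    [0, 0, 0, 0, 0, 0],
    [0, 0, 0, 0, 0, 0],
    [0, 0, 0, 0, 0, 0],
    [0, 0, 0, 0, 0, 0]
  ],
  "gripper": 1
}}

```text
clock: 22.45
tool_pos: [0.5581, 0.2237, 0.049]
orientation: [180.0, -0.0, -85.1]
force: [-0.4, 0.2, -0.5]
opening: 0.0798
gripper_force: 0.0
```

{"fn": "play_rows", "kwargs": {
  "deltas": [
    [0, 0, 0.03, 0, 0, 0],
    [0, 0, 0.05, 0, 0, 0],
    [0, 0, 0.05, 0, 0, 0],
    [0, 0, 0.06, 0, 0, 0],
    [-0.02, 0, 0.0, 0, 0, 0],
    [-0.04, -0.04, 0, 0, 0, 0.02],
    [-0.0125, -0.06, 0, 0, 0, 0.01],
    [0, -0.06, 0, 0, 0, 0],
    [0, -0.06, 0, 0, 0, 0],
    [0, -0.06, 0, 0, 0, 0]
  ]
}}

```text
clock: 23.45
tool_pos: [0.4997, -0.0018, 0.2015]
orientation: [-179.9, 0.0, -79.6]
force: [1.9, 0.9, 0.4]
opening: 0.0874
gripper_force: 0.0
```

{"fn": "play_rows", "kwargs": {
  "deltas": [
    [0, -0.06, 0, 0, 0, 0],
    [0, -0.06, 0, 0, 0, 0],
    [0, -0.06, 0, 0, 0, 0],
    [0, -0.06, 0, 0, 0, 0],
    [0, -0.06, 0, 0, 0, 0],
    [0.02, -0.06, 0, 0, 0, 0],
    [0.03, -0.06, 0, 0, 0, 0],
    [0.03, -0.04, -0.01, 0, 0, 0],
    [0.02, -0.021, -0.01, 0, 0, 0],
    [0.01, 0, -0.03, 0, 0, 0]
  ]
}}

```text
clock: 24.45
tool_pos: [0.5882, -0.3845, 0.1617]
orientation: [-179.9, -0.1, -79.8]
force: [-0.3, 0.9, 0.3]
opening: 0.0876
gripper_force: 0.0
```

{"fn": "play_rows", "kwargs": {
  "deltas": [
    [0, 0, -0.04, 0, 0, 0],
    [0, 0, -0.04, 0, 0, 0],
    [0, 0, -0.04, 0, 0, 0],
    [0, 0, -0.02, 0, 0, 0],
    [0, 0, -0.008, 0, 0, 0],
    [0, 0, 0, 0, 0, 0],
    [0, 0, 0, 0, 0, 0]
  ]
}}

```text
clock: 25.15
tool_pos: [0.5873, -0.3816, 0.0443]
orientation: [-179.9, -0.1, -79.7]
force: [0.2, 0.3, -0.2]
opening: 0.0878
gripper_force: 0.0
```

{"fn": "play_rows", "kwargs": {
  "deltas": [
    [0, 0, 0, 0, 0, 0],
    [0, 0, 0, 0, 0, 0],
    [0, 0, 0, 0, 0, 0],
    [0, 0, 0, 0, 0, 0],
    [0, 0, 0, 0, 0, 0],
    [0, 0, 0, 0, 0, 0],
    [0, 0, 0, 0, 0, 0],
    [0, 0, 0, 0, 0, 0]
  ],
  "gripper": -1
}}

```text
clock: 25.95
tool_pos: [0.5864, -0.3812, 0.0427]
orientation: [-180.0, -0.0, -79.7]
force: [-0.9, 0.2, 1.4]
opening: 0.0448
gripper_force: 30.0
```

{"fn": "play_rows", "kwargs": {
  "deltas": [
    [0, 0, 0.01, 0, 0, 0],
    [0, 0, 0.03, 0, 0, 0],
    [0, 0, 0.04, 0, 0, 0],
    [0, 0, 0.04, 0, 0, 0],
    [-0.03, 0.01, 0.04, 0, 0, 0],
    [-0.04, 0.03, 0.03, 0, 0, 0],
    [-0.0275, 0.05, 0, 0, 0, 0],
    [-0.01, 0.05, 0, 0, 0, 0],
    [0, 0.05, 0, 0, 0, 0],
    [0, 0.05, 0, 0, 0, 0]
  ]
}}

```text
clock: 26.95
tool_pos: [0.4997, -0.1879, 0.1955]
orientation: [-179.9, -0.0, -79.7]
force: [0.8, 0.1, -0.6]
opening: 0.0454
gripper_force: 30.0
```

{"fn": "play_rows", "kwargs": {
  "deltas": [
    [0, 0.05, 0, 0, 0, -0.01],
    [0, 0.05, 0, 0, 0, -0.02],
    [0, 0.05, 0, 0, 0, 0],
    [0, 0.05, 0, 0, 0, 0],
    [0, 0.05, 0, 0, 0, 0],
    [0, 0.05, 0, 0, 0, 0],
    [0, 0.05, 0, 0, 0, 0],
    [0, 0.05, 0, 0, 0, 0],
    [0, 0.05, 0, 0, 0, 0],
    [0, 0.05, 0, 0, 0, 0]
  ]
}}

```text
clock: 27.95
tool_pos: [0.5, 0.2124, 0.1953]
orientation: [-180.0, 0.0, -85.1]
force: [0.2, -0.6, -0.9]
opening: 0.0452
gripper_force: 30.0
```

{"fn": "play_rows", "kwargs": {
  "deltas": [
    [0.01, 0.05, 0, 0, 0, 0],
    [0.03, 0.03, 0, 0, 0, 0],
    [0.02, 0.021, 0, 0, 0, 0],
    [0.0065, 0, -0.01, 0, 0, 0],
    [0, 0, -0.03, 0, 0, 0],
    [0, 0, -0.04, 0, 0, 0],
    [0, 0, -0.04, 0, 0, 0],
    [0, 0, -0.03, 0, 0, 0],
    [0, 0, 0, 0, 0, 0],
    [0, 0, 0, 0, 0, 0]
  ]
}}

```text
clock: 28.95
tool_pos: [0.5536, 0.2912, 0.0751]
orientation: [180.0, -0.0, -85.1]
force: [0.3, -0.2, 0.1]
opening: 0.0452
gripper_force: 30.0
```

{"fn": "play_rows", "kwargs": {
  "deltas": [
    [0, 0, -0.015, 0, 0, 0],
    [0, 0, -0.015, 0, 0, 0],
    [0, 0, -0.005, 0, 0, 0],
    [0, 0, 0, 0, 0, 0],
    [0, 0, 0, 0, 0, 0]
  ]
}}

```text
clock: 29.45
tool_pos: [0.5537, 0.2917, 0.0467]
orientation: [-180.0, -0.0, -85.1]
force: [-0.7, -0.3, -0.9]
opening: 0.0453
gripper_force: 30.0
```

{"fn": "play_rows", "kwargs": {
  "deltas": [
    [0, 0, -0.002, 0, 0, 0],
    [0, 0, -0.002, 0, 0, 0],
    [0, 0, -0.001, 0, 0, 0],
    [0, 0, 0, 0, 0, 0],
    [0, 0, 0, 0, 0, 0]
  ]
}}

```text
clock: 29.95
tool_pos: [0.5536, 0.2917, 0.0427]
orientation: [-180.0, 0.0, -85.1]
force: [0.4, -0.3, -0.5]
opening: 0.0454
gripper_force: 30.0
```

{"fn": "play_rows", "kwargs": {
  "deltas": [
    [0, 0, 0, 0, 0, 0],
    [0, 0, 0, 0, 0, 0],
    [0, 0, 0, 0, 0, 0],
    [0, 0, 0, 0, 0, 0],
    [0, 0, 0, 0, 0, 0],
    [0, 0, 0, 0, 0, 0],
    [0, 0, 0, 0, 0, 0]
  ],
  "gripper": 1
}}

```text
clock: 30.65
tool_pos: [0.5536, 0.2916, 0.0426]
orientation: [-180.0, 0.0, -85.1]
force: [0.4, -0.0, 0.3]
opening: 0.087
gripper_force: 0.0
```

{"fn": "play_rows", "kwargs": {
  "deltas": [
    [0, 0, 0.03, 0, 0, 0],
    [0, 0, 0.05, 0, 0, 0],
    [0, 0, 0.06, 0, 0, 0],
    [0, 0, 0.06, 0, 0, 0],
    [-0.02, 0, 0.0, 0, 0, 0],
    [-0.04, -0.05, 0, 0, 0, 0],
    [-0.02, -0.06, 0, 0, 0, 0],
    [0, -0.06, 0, 0, 0, 0],
    [0, -0.06, 0, 0, 0, 0],
    [0, -0.06, 0, 0, 0, 0]
  ]
}}

```text
clock: 31.65
tool_pos: [0.49, 0.0596, 0.2031]
orientation: [-179.9, 0.0, -85.0]
force: [1.8, -0.4, -0.6]
opening: 0.0878
gripper_force: 0.0
```

{"fn": "play_rows", "kwargs": {
  "deltas": [
    [0, -0.06, 0, 0, 0, 0],
    [0, -0.06, 0, 0, 0, 0],
    [0, -0.06, 0, 0, 0, 0],
    [0, -0.06, 0, 0, 0, 0],
    [0, -0.06, 0, 0, 0, 0],
    [0, -0.06, 0, 0, 0, 0],
    [0, -0.06, 0, 0, 0, 0],
    [0, 0, 0, 0, 0, 0],
    [0, 0, 0, 0, 0, 0]
  ]
}}

```text
clock: 32.55
tool_pos: [0.4899, -0.276, 0.2022]
orientation: [180.0, 0.0, -85.3]
force: [0.7, 0.6, 0.1]
opening: 0.0881
gripper_force: 0.0
```

```bash
python3 - <<'E'
from h import *
p,d=snapshot("top");q,e=snapshot("side")
a=cv2.resize(p[130:210,100:250],(800,427));b=cv2.resize(q[115:200,230:310],None,fx=6,fy=6)
cv2.imwrite("pics/t3.png",a);cv2.imwrite("pics/s3.png",b)
for (c,ar),z in zip(sorted(caps("top",p[:200,:250]),key=lambda t:-t[0][0])[:6],(.066,.076,.088,.058,.06,.06)): print(c,ar,ray("top",c,z)[0][:2])
E
```

```text
[211.925 161.875] 40 [0.56914455 0.08951904]
[187.36585366 163.68292683] 41 [0.56211376 0.15719621]
[163.91176471 163.97058824] 68 [0.55889059 0.22016257]
[142.59770115 169.22988506] 174 [0.55346886 0.28653654]
[43.81578947 75.13157895] 38 [0.84850996 0.59015565]
```

View pics/t3.png

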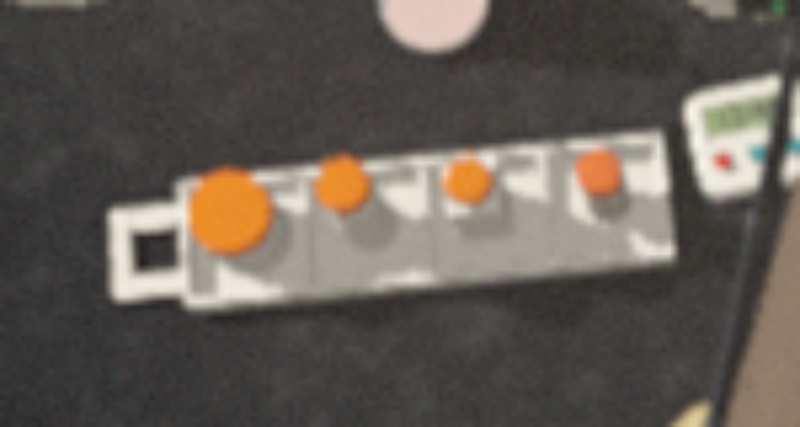

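View pics/s3.png

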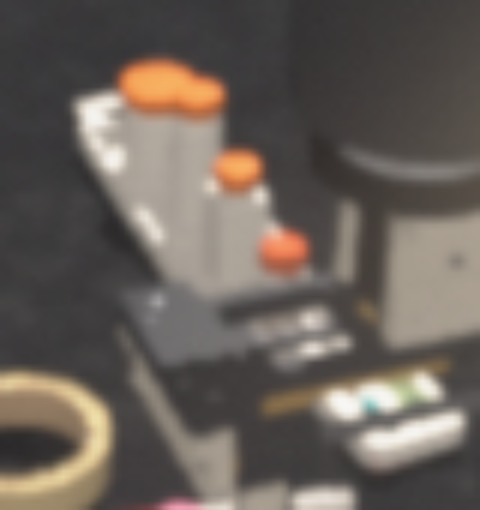

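All four stand upright, each cap centred over its pocket within about 4 mm. From the tab end in the top crop they are the jar (230,210), tall vial (342,183), square bottle (467,178) and vial (599,172), which is the required order.

```bash
python3 -c "
from plant import *
print(close_job())"
```

```text
the job is handed in; nothing more can be done
None
```

All four containers now stand upright and released in the white rack in reverse order, from its tab: squat jar, tall vial, square bottle, small vial. The rings stayed in the aluminium rack, and the job was handed in at about 33 s of the 125 s allowed.

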